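# Scan the red-edged batch label

### The job

Pick up the hand scanner from the yellow mat, aim its window straight down at the middle of the red-edged barcode label from about 8 cm above it, with the scanner's handle running along the bars, and hold it steady there for about a second. Do not scan the green-edged label and do not shift either bottle rack. Then stand the scanner back upright on its feet, around the middle of the mat, lowering it right down before you let go.

Things in the scene. Friction and masses are not known exactly. Their poses are not given: they have to be found in the camera images.
- scanner_grip (a point): centre of the scanner's level grey handle (28 mm wide in y, 28 high; grip across y, clear 25 mm fore, 40 aft). x: along handle to the pale head, z up. The head (48 x 46 mm) reaches down; its window is its underside, 75 mm ahead and 64 mm below this point, looking down (-z). A heel 61 mm behind is the other foot. 169 mm long, 0.2 kg, balanced here. At start stands on the mat, point 68 mm above bench.
- red_label (a point): centre of the red-edged label (84 x 40 mm, barcode on white, red border), flat, facing up, 42 mm above the bench on the front ledge of a loose grey rack (110 x 130 mm, 0.7 kg). x: along the bars (short way), towards the bottles; y: long way; z up. Eight blue bottles stand 25 to 85 mm beyond it in +x, tops 90 mm above the bench.
- green_label (a point): centre of the green-edged label (84 x 40 mm, barcode on white, green border), flat, facing up, 42 mm above the bench on the front ledge of a loose grey rack (110 x 130 mm, 0.7 kg). x: along the bars (short way), towards the bottles; y: long way; z up. Eight blue bottles stand 25 to 85 mm beyond it in +x, tops 90 mm above the bench. Not to be scanned.
- mat: yellow mat fixed to the bench, 230 mm (x) by 130 mm (y), 4 mm thick: the scanner's parking place. Origin at the centre of its underside, z up. The scanner standing on it has its handle centre 68 mm above this origin.
There are look-alikes about, which are no part of the job. What is meant by the part that bears scanner_grip is not brown, and is the larger of those in its own colour.

How it is judged:
By the outcome, as a careful person would: the job done as asked, in the order asked, and still so for the second after the job is handed in, with the robot touching nothing.
It also fails if it takes over 45 s, if anything falls off the work surface, if the arm or the gripper's body presses on something with over 40 N, if the wrist force passes 120 N, or if a joint passes its speed limit or range.

### The arm

A 6-joint arm with a two-finger parallel gripper is mounted at the origin on the work surface. World frame = base frame: x ahead of the robot, y to its left, z up, the work surface at z = 0. Lengths are in m, angles in rad, forces in N, time in s.
With the tool pointing down it reaches from about 0.25 to 0.775 m from the base axis. Payload 4 kg.
Tool frame: the origin (TCP) lies on the centre line of the jaws, within the pads' length; the fingertips stand 25 mm ahead of it and the grasp point (between the pads) lies 6 mm ahead of it; z points along the fingers, y is the line along which they close (so a half turn about z gives the same grasp; the last joint's range is limited). The gripper opens to 94 mm and grips with 3 to 60 N. Pads are 16 mm wide; open, the fingers measure 119 mm over their backs; the gripper's body (75 mm by 177 mm) begins 78 mm behind the grasp point.
Start: joints at [-1.383, 0.087, 1.371, -0, 1.684, -0.103], TCP at [0.158, -0.527, 0.231] pointing down, gripper open.
Joint ranges: [-3.1, 3.1], [-0.76, 2.03], [0.27, 2.55], [-1.08, 4.22], [0.17, 2.65], [-2.57, 2.57]. Speed limits (rad/s): [2.79, 2.79, 3.14, 3.14, 3.14, 3.14].

### API

Orientations are given as [roll, pitch, yaw] about the fixed x, y, z axes, in that order (R = Rz(yaw) Ry(pitch) Rx(roll)).
In Python, from bench import robot, imaging gives the robot as it stands. The module is installed in compiled form; this text tells all that it offers.
- The arm moves only by the tool drive_tool, never from a script. Its argument "series" is a list of rows, each a list of 3 entries, a list of its own where there are three numbers: the finger opening in m, from 0 to 0.094, then the shift along the tool's x, y, z in m, then the turn, a rotation vector about the tool's x, y, z in rad. A call has 1 to 5 rows; each row is the pose to reach, as a shift and turn from the pose commanded when the call began, along the tool's axes at that moment; what a row does not reach only later rows make up. A row lasts 1/8 s, in which the tool goes at most 62.5 mm and 10.7 degrees, less where a joint would pass 70% of its speed; a pose out of reach is approached as far as the arm can. A call with a gripper value outside its range is refused whole. The fingers move at their own pace and stop on an object; the grip force is fixed at half the most. Time passes only in rows, so rows that repeat a pose let the fingers close. It gives the time, the measured TCP pose, the force, the opening and the grip force at its end, in the units of the state.
- robot.get_obs(): the state, without advancing time (a new reading comes with each control period).
- imaging.snapshot(name): name is "scene" or "side" or "wrist"; returns the picture (480x640x3 uint8, red, green, blue); there is no depth.
- imaging.get_calibration(name): a dict with "intrinsics" (3x3 intrinsics, pixels), "k1" (the pictures are not rectified: a ray, as slopes to the right and down, at radius r is drawn at 1 + k1 r^2 times it, then the intrinsics apply), "position" and "rotation" of the camera in the world. Camera axes: x right, y up, looking along -z (the intrinsics and any distortion apply to the point x, -y, -z); pixel columns grow to the right and rows downward; lengths in m; the calibration is good to about 2 mm. A picture is of the moment at which its call begins: read the wrist's pose just before it. get_calibration takes no time and is no camera call; for the wrist camera it gives the pose at the moment of the call.
- robot.close_job(): hands the job in; it is judged then, once.
The state is a dict: "time": time; "joint_positions": joint angles; "qvel": joint speeds; "joint_torque": joint torques, N m; "tool_pos": TCP position; "ee_rot": TCP orientation; "wrist_force": force on the tool from outside, world axes, zero at the start; "wrist_torque": the same for the moment, N m; "width": finger opening in m; "finger_force": force on a finger pad.
Only numpy, scipy, OpenCV 4.12 (cv2) and the standard library are available. Lean on these libraries where they do the work, as an engineer would, in place of code of your own. Each camera call takes 0.05 s, during which the arm holds its last target. There are 200 camera calls.

## Working session

There is one attempt and no reset: what is moved stays moved. The work goes in short steps, Python scripts to look and compute and a tool call to move; the robot and the scene stay as the last step left them, time stands still between calls to the robot, and variables do not carry over. Pictures are saved under pics/ and viewed, at most 10 in all, crops included, and the job is handed in when it is done.

Besides the shell and the picture viewer there is one more tool, called after "Request:" in YAML: its name, and indented under it one key for each argument. drive_tool: Moves the arm, as the interface text tells. Its arguments: {"type":"object","properties":{"series":{"type":"array"}},"required":["series"]}

```bash
mkdir -p pics; python3 - <<'E'
from bench import robot, imaging
import cv2,numpy as np
for n in ["scene","side"]:
    im=imaging.snapshot(n); cv2.imwrite(f"pics/{n}0.png",im[:,:,::-1])
    c=imaging.get_calibration(n); print(n,c)
o=robot.get_obs(); print(o)
E
```

```text
scene {'intrinsics': array([[568.03474541,   0.        , 320.59423674],
       [  0.        , 568.03474541, 244.18771489],
       [  0.        ,   0.        ,   1.        ]]), 'k1': -0.03868377325965332, 'position': array([ 1.03430412, -0.49187564,  1.09594982]), 'rotation': array([ 0.56749292, -0.00255113,  0.9684081 ])}
side {'intrinsics': array([[586.82532131,   0.        , 324.37564585],
       [  0.        , 586.82532131, 249.09402377],
       [  0.        ,   0.        ,   1.        ]]), 'k1': -0.12648820360759286, 'position': array([ 0.46940698, -1.15100352,  0.93097103]), 'rotation': array([ 0.88049516,  0.01205555, -0.05834536])}
{'time': 0.1, 'joint_positions': array([-1.38307314e+00,  8.78975017e-02,  1.37210007e+00,  1.15896602e-05,
        1.68364349e+00, -1.03114113e-01]), 'qvel': array([-3.20215468e-04,  2.05662676e-06, -3.20635915e-03, -8.02429198e-04,
       -4.26356131e-04,  4.24756256e-04]), 'joint_torque': array([ 1.57964485e-03, -3.41252267e+01, -3.03301835e+01,  7.20091118e-02,
        3.04743368e-02, -9.47961121e-05]), 'tool_pos': array([ 0.15762058, -0.52645134,  0.22941378]), 'ee_rot': array([-3.13955631e+00, -2.22303159e-04,  2.90838366e-01]), 'wrist_force': array([ 0.61554686, -0.55211332,  0.18512911]), 'wrist_torque': array([ 0.01782329, -0.00320878,  0.00673085]), 'finger_force': 0.0, 'width': 0.0937397640582853}
```

View pics/scene0.png

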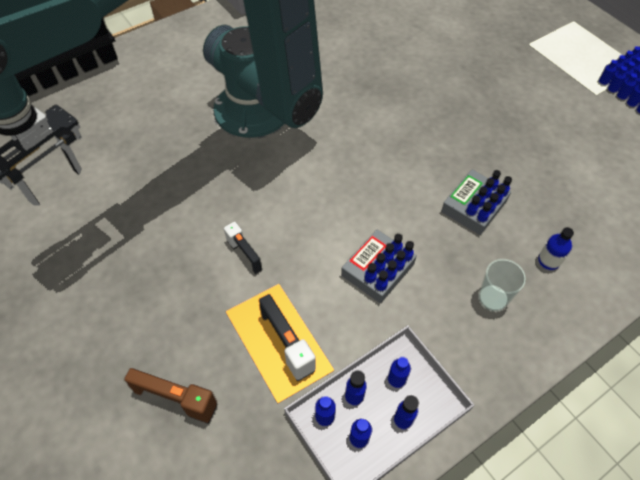

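View pics/side0.png

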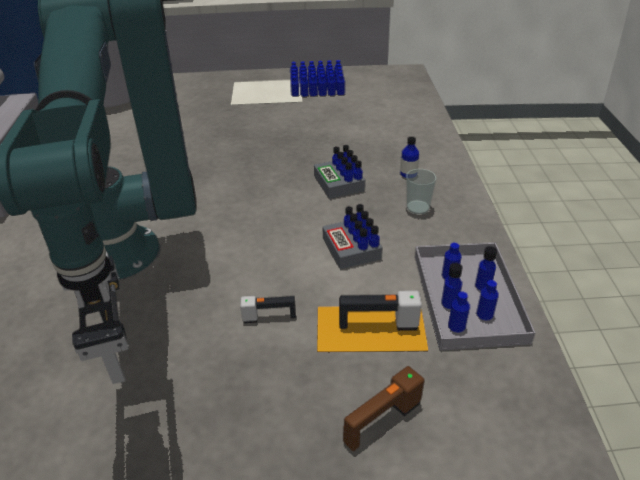

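The scene picture shows three possible scanners: a large grey one on the yellow mat (handle at about (282,325), head at (299,358)), a small grey one at (243,247), and a brown one at (172,390). The large grey one fits, because it is not brown, is the larger of the two greys, and stands on the mat. The red label is at (368,254) and the green at (466,190). In the side picture the scanner is at (380,302) and the red label at (340,238). I'll confirm with one crop.

```bash
cat > h.py <<'E'
from bench import robot, imaging
import cv2,numpy as np
from scipy.spatial.transform import Rotation as Rt
def rot(c): return Rt.from_euler('xyz',c['rotation']).as_matrix() if np.size(c['rotation'])==3 else np.array(c['rotation'])
def ray(c,uv):
    d=np.array([c['k1'],0,0,0,0.])
    p=cv2.undistortPoints(np.array(uv,float).reshape(-1,1,2),c['intrinsics'],d).reshape(-1,2)
    return np.c_[p[:,0],-p[:,1],-np.ones(len(p))]@rot(c).T
def onz(c,uv,z):
    r=ray(c,uv); t=(z-c['position'][2])/r[:,2]; return c['position']+r*t[:,None]
def proj(c,P):
    q=(np.atleast_2d(P)-c['position'])@rot(c); s=np.c_[q[:,0]/-q[:,2],-q[:,1]/-q[:,2]]
    s=s*(1+c['k1']*(s**2).sum(1,keepdims=True)); K=c['intrinsics']
    return s*[K[0,0],K[1,1]]+[K[0,2],K[1,2]]
def blob(im,lo,hi,roi):
    x0,y0,x1,y1=roi; m=cv2.inRange(cv2.cvtColor(im,cv2.COLOR_RGB2HSV),np.array(lo),np.array(hi))
    k=np.zeros_like(m); k[y0:y1,x0:x1]=m[y0:y1,x0:x1]
    ys,xs=np.nonzero(k); pts=np.c_[xs,ys].astype(np.float32)
    return pts
E
cat > m.py <<'E'
from h import *
for n,rois in {"scene":dict(red=(335,230,400,280),green=(445,170,490,210),mat=(215,275,345,405)),"side":dict(red=(320,220,365,255),green=(312,160,345,187),mat=(310,300,435,356))}.items():
    im=cv2.imread(f"pics/{n}0.png")[:,:,::-1].copy(); c=imaging.get_calibration(n)
    for k,(lo,hi,z) in dict(red=((0,120,120),(6,255,255),.042),green=((45,100,60),(85,255,255),.042),mat=((15,150,120),(26,255,255),.004)).items():
        p=blob(im,lo,hi,rois[k]); 
        if len(p)<10: print(n,k,'few'); continue
        w=onz(c,p,z)[:,:2].astype(np.float32)
        (cx,cy),(a,b),th=cv2.minAreaRect(w*1000); print(n,k,len(p),np.round([cx,cy,a,b,th],1))
im=cv2.imread("pics/scene0.png"); cv2.imwrite("pics/crop.png",cv2.resize(im[225:400,215:425],None,fx=3.4,fy=3.4,interpolation=cv2.INTER_CUBIC))
E
python3 m.py
```

```text
scene red 186 [558.3 -36.5  41.1  84.2  16.1]
scene green 111 [550.2 260.9  40.6  84.1  16.8]
scene mat 4464 [ 605.1 -300.4  127.8  227.9   86.6]
side red 101 [560.8 -37.1  40.   83.   15.7]
side green 56 [552.9 260.2  40.4  83.9  17. ]
side mat 3214 [ 607.2 -301.8  127.4  229.    85.9]
```

View pics/crop.png

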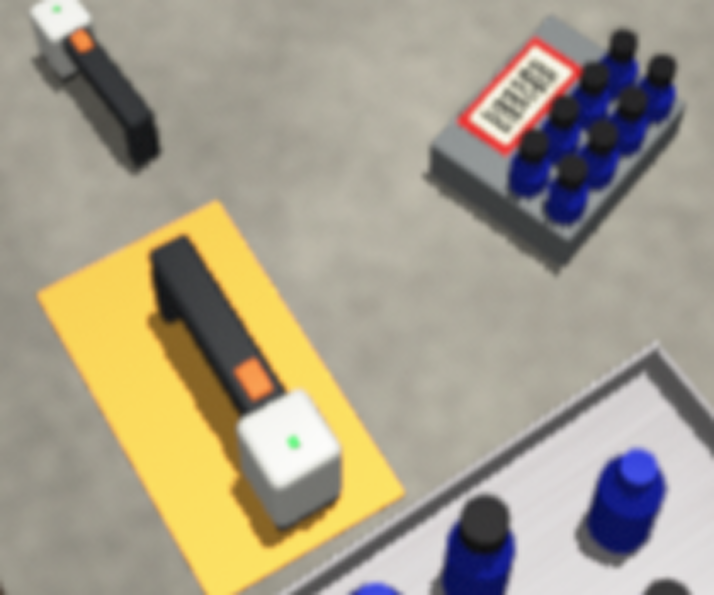

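The crop confirms the large grey scanner on the mat, with a black handle, an orange button at crop (253,380) and a white head at (293,442). The small grey one at top left is ruled out. The red label has its bottles on the +x side. Next I'll estimate the handle and plan the approach.

```bash
cat >> h.py <<'E'
def plan(P,yaw,pose=None):
    """shift and turn in tool axes from nominal commanded pose to P with tool down at yaw"""
    o=robot.get_obs(); p,r=(o['tool_pos'],o['ee_rot']) if pose is None else pose
    R=Rt.from_euler('xyz',r); T=Rt.from_euler('xyz',[np.pi,0,yaw])
    print('t',round(o['time'],2),'shift',np.round(R.inv().apply(np.array(P)-p),4),'turn',np.round((R.inv()*T).as_rotvec(),4))
E
python3 - <<'E'
from h import *
c=imaging.get_calibration("scene")
p=[(265.6,296.5),(289.4,336.8)]
print(onz(c,p,.082), )
a,b=onz(c,p,.082)[:,:2]; print(np.degrees(np.arctan2(*(b-a)[::-1])))
s=imaging.get_calibration("side")
print(onz(s,[(340,297),(398,297)],.082))
plan([.56,-.30,.26],-.07)
w=imaging.get_calibration("wrist");R=rot(w);print(w['position']-robot.get_obs()['tool_pos'],R[:,2], R[:,0])
E
```

```text
[[ 0.54326727 -0.28457349  0.082     ]
 [ 0.64304496 -0.29234635  0.082     ]]
-4.454448143223781
[[ 0.54230359 -0.28178874  0.082     ]
 [ 0.66198726 -0.29054053  0.082     ]]
t 0.1 shift [ 0.4504 -0.1016 -0.0303] turn [-2.100e-03  1.000e-04  3.608e-01]
[0.0727643  0.02129445 0.153948  ] [0.2504687  0.07220131 0.96542861] [ 0.28572321 -0.95830903 -0.00245855]
```

Request:
drive_tool:
  series:
    - [0.094,[0.06,-0.012,0],[0,0,0]]
    - [0.094,[0.12,-0.024,0],[0,0,0]]
    - [0.094,[0.18,-0.036,0],[0,0,0]]
    - [0.094,[0.24,-0.048,0],[0,0,0]]
    - [0.094,[0.3,-0.06,0],[0,0,0]]

```text
time: 0.72
tool_pos: [0.4293, -0.3821, 0.23]
ee_rot: [-3.141, 0.0, 0.291]
wrist_force: [-0.6, -0.8, 0.8]
width: 0.0941
finger_force: 0.0
```

Request:
drive_tool:
  series:
    - [0.094,[0.05,-0.01,0],[0,0,0.12]]
    - [0.094,[0.1,-0.02,0],[0,0,0.24]]
    - [0.094,[0.15,-0.03,0],[0,0,0.36]]
    - [0.094,[0.19,-0.04,0],[0,0,0.36]]
    - [0.094,[0.19,-0.04,0],[0,0,0.36]]

```text
time: 1.35
tool_pos: [0.6002, -0.2883, 0.2287]
ee_rot: [-3.14, 0.002, -0.065]
wrist_force: [-0.5, -0.8, -0.4]
width: 0.0942
finger_force: 0.0
```

```bash
python3 - <<'E'
from h import *
o=robot.get_obs(); print(o['time'],o['tool_pos'],o['ee_rot'],o['joint_positions'])
c=imaging.get_calibration("wrist"); im=imaging.snapshot("wrist")
cv2.imwrite("pics/w1.png",im[:,:,::-1]); np.save("w1.npy",c,allow_pickle=True)
E
```

```text
1.35 [ 0.60018683 -0.2883391   0.22865318] [-3.14005724e+00  1.95784374e-03 -6.49977994e-02] [-5.33202643e-01  3.51912513e-01  1.05890227e+00  4.93114225e-04
  1.73321790e+00  1.10267213e+00]
```

View pics/w1.png

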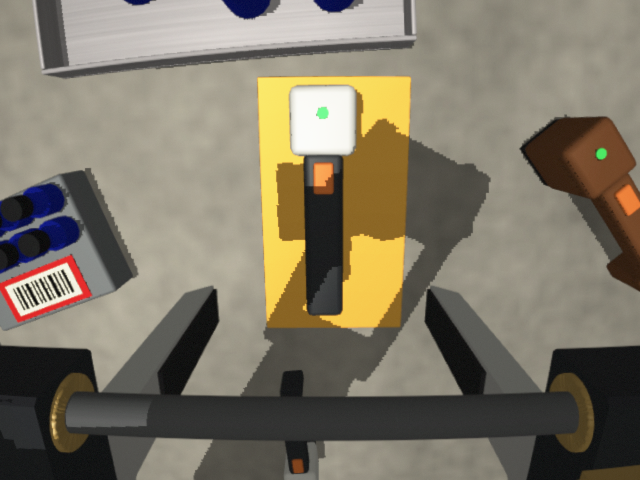

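The wrist view shows the handle centred on column 324, running from (323,157) at the head to (324,313) at the rear end. The mat is straight beneath it.

```bash
python3 - <<'E'
from h import *
c=np.load("w1.npy",allow_pickle=True).item()
im=cv2.imread("pics/w1.png"); g=im.max(2)
for v in range(200,311,20):
    xs=np.nonzero(g[v,290:360]<75)[0]+290; print(v,xs.min(),xs.max(),end='; ')
q=onz(c,[(323.5,200),(323.5,157),(324.3,313),(305.5,240),(342.5,240)],.082); print(q)
d=q[0]-q[2]; yaw=np.arctan2(d[1],d[0]); print('yaw',yaw)
rear=q[2]; print('grip from rear',rear[:2]+.070*np.array([np.cos(yaw),np.sin(yaw)]), 'from head joint',q[1][:2]-.051*np.array([np.cos(yaw),np.sin(yaw)]))
p=blob(im[:,:,::-1].copy(),(15,150,100),(26,255,255),(250,70,420,335))
print(cv2.minAreaRect((onz(c,p,.004)[:,:2]*1000).astype(np.float32)))
r=blob(im[:,:,::-1].copy(),(0,120,120),(6,255,255),(0,240,110,330))
print(cv2.minAreaRect((onz(c,r,.042)[:,:2]*1000).astype(np.float32)))
E
```

```text
200 304 342; 220 305 342; 240 306 342; 260 306 342; 280 306 342; 300 307 341; [[ 0.62841333 -0.29134562  0.082     ]
 [ 0.65828404 -0.29328601  0.082     ]
 [ 0.54224872 -0.28637238  0.082     ]
 [ 0.60020306 -0.27648584  0.082     ]
 [ 0.59845644 -0.30315559  0.082     ]]
yaw -0.05765389740192665
grip from rear [ 0.61213241 -0.29040592] from head joint [ 0.60736878 -0.29034729]
((606.2354736328125, -299.13818359375), (129.0276641845703, 228.64646911621094), 86.51345825195312)
((560.186279296875, -36.712364196777344), (40.36894607543945, 84.36420440673828), 15.672063827514648)
```

Request:
drive_tool:
  series:
    - [0.094,[0.011,0.001,0.05],[0,0,0]]
    - [0.094,[0.011,0.001,0.1],[0,0,0]]
    - [0.094,[0.011,0.001,0.14],[0,0,0]]
    - [0.094,[0.011,0.001,0.155],[0,0,0]]
    - [0.094,[0.011,0.001,0.155],[0,0,0]]

```text
time: 2.02
tool_pos: [0.6083, -0.2929, 0.075]
ee_rot: [-3.141, 0.002, -0.07]
wrist_force: [0.2, 1.0, 0.1]
width: 0.0938
finger_force: 0.0
```

Request:
drive_tool:
  series:
    - [0.06,[0,0,0],[0,0,0]]
    - [0.045,[0,0,0],[0,0,0]]
    - [0.03,[0,0,0],[0,0,0]]
    - [0.02,[0,0,0],[0,0,0]]
    - [0.0,[0,0,0],[0,0,0]]

```text
time: 2.65
tool_pos: [0.6094, -0.2923, 0.0756]
ee_rot: [3.141, -0.0, -0.069]
wrist_force: [-0.4, -0.1, 0.9]
width: 0.0472
finger_force: 0.0
```

Request:
drive_tool:
  series:
    - [0.0,[0,0,0],[0,0,0]]
    - [0.0,[0,0,0],[0,0,0]]
    - [0.0,[0,0,0],[0,0,0]]

```text
time: 3.02
tool_pos: [0.6093, -0.2922, 0.0753]
ee_rot: [-3.141, 0.0, -0.069]
wrist_force: [0.5, -0.1, -0.2]
width: 0.0277
finger_force: 30.0
```

Request:
drive_tool:
  series:
    - [0.0,[0,0,-0.02],[0,0,0]]
    - [0.0,[0,0,-0.06],[0,0,0]]
    - [0.0,[0,0,-0.1],[0,0,0]]
    - [0.0,[0,0,-0.125],[0,0,0]]
    - [0.0,[0,0,-0.125],[0,0,0]]

```text
time: 3.65
tool_pos: [0.6106, -0.2933, 0.205]
ee_rot: [3.138, -0.007, -0.069]
wrist_force: [0.1, -0.3, -2.8]
width: 0.0282
finger_force: 30.0
```

```bash
python3 - <<'E'
from h import *
o=robot.get_obs(); print(o['tool_pos'],o['ee_rot'],o['wrist_force'],o['wrist_torque'])
plan([.4855,-.0577,.195],.275)
c=imaging.get_calibration("wrist"); im=imaging.snapshot("wrist")
cv2.imwrite("pics/w2.png",im[:,:,::-1]); np.save("w2.npy",c,allow_pickle=True)
E
```

```text
[ 0.61061307 -0.29325561  0.20502134] [ 3.13796026 -0.00675616 -0.0693259 ] [ 0.14903142 -0.32402505 -2.82241053] [0.0819353  0.08090801 0.02413003]
t 3.65 shift [-0.1412 -0.2264  0.0082] turn [ 0.0048 -0.0061 -0.3443]
```

View pics/w2.png

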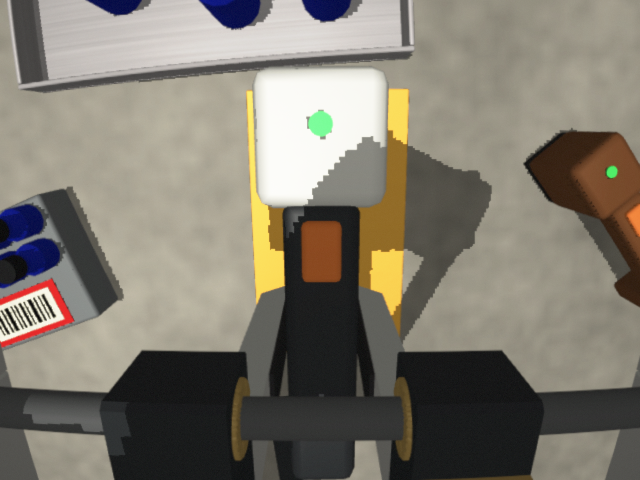

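The wrist view shows the scanner held straight. The head top spans columns 255–387 and rows 68–206, with its dot at (320,123). I'll work out where the head sits relative to the TCP.

```bash
python3 - <<'E'
from h import *
from scipy.optimize import least_squares
c=np.load("w2.npy",allow_pickle=True).item()
p=np.array([.61061,-.29326,.20502]); R=Rt.from_euler('xyz',[3.13796,-.00676,-.06933])
for L,W in((.048,.046),(.046,.048)):
    def f(s):
        x,y,z=s; P=p+R.apply([[x+L/2,y,z],[x-L/2,y,z],[x,y-W/2,z],[x,y+W/2,z]]); q=proj(c,P)
        u=np.sort(q[2:,0]); return [q[0,1]-68,q[1,1]-206,u[0]-255,u[1]-387]
    s=least_squares(f,[.075,0,-.02]); print(L,s.x,s.fun, 'dot',proj(c,p+R.apply(s.x)))
    P=p+R.apply(s.x);print(P)
E
```

```text
0.048 [ 7.32648370e-02 -9.77991100e-05  2.93955464e-04] [-0.51144738  0.53631273  0.55612032 -0.55590931] dot [[320.98784459 139.01171313]]
[ 0.68370584 -0.29823891  0.20522096]
0.046 [ 7.33436458e-02 -9.82665018e-05  2.82119323e-04] [ 2.29009538 -2.39691344 -2.28789045  2.2869837 ] dot [[320.98618626 138.7834778 ]]
[ 0.68378442 -0.29824385  0.20523333]
```

Request:
drive_tool:
  series:
    - [0.0,[-0.012,-0.02,0],[0,0,0]]
    - [0.0,[-0.03,-0.05,0],[0,0,0]]
    - [0.0,[-0.05,-0.08,0],[0,0,0]]
    - [0.0,[-0.068,-0.11,0],[0,0,0]]
    - [0.0,[-0.08,-0.13,0],[0,0,0]]

```text
time: 4.32
tool_pos: [0.5368, -0.1554, 0.1982]
ee_rot: [-3.14, 0.004, -0.069]
wrist_force: [-0.3, 0.2, -1.2]
width: 0.0279
finger_force: 30.0
```

Request:
drive_tool:
  series:
    - [0.0,[-0.014,-0.024,0.002],[0,0,-0.08]]
    - [0.0,[-0.03,-0.05,0.004],[0,0,-0.18]]
    - [0.0,[-0.046,-0.076,0.006],[0,0,-0.28]]
    - [0.0,[-0.058,-0.096,0.007],[0,0,-0.344]]
    - [0.0,[-0.058,-0.096,0.007],[0,0,-0.344]]

```text
time: 4.95
tool_pos: [0.4863, -0.0562, 0.1925]
ee_rot: [-3.141, 0.002, 0.277]
wrist_force: [0.5, -0.6, -2.4]
width: 0.0279
finger_force: 30.0
```

```bash
python3 - <<'E'
from h import *
out=[]
for n,(x,y) in dict(scene=(300,170),side=(250,150)).items():
    im=imaging.snapshot(n); out.append(cv2.resize(im[y:y+130,x:x+130,::-1],(400,400),interpolation=cv2.INTER_CUBIC))
cv2.imwrite("pics/chk.png",np.hstack(out))
o=robot.get_obs(); print(o['time'],o['tool_pos'],o['ee_rot'],o['wrist_force'])
plan([.4875,-.0571,.193],.275)
imaging.get_calibration("wrist"); cv2.imwrite("pics/w3.png",imaging.snapshot("wrist")[:,:,::-1])
E
```

```text
5.05 [ 0.4873464  -0.05764176  0.19307659] [3.14096308e+00 4.55310246e-04 2.74374380e-01] [-0.42825946 -0.85832041 -1.59849894]
t 5.05 shift [ 0.0003 -0.0005  0.0001] turn [ 0.0006  0.0005 -0.0006]
```

View pics/chk.png

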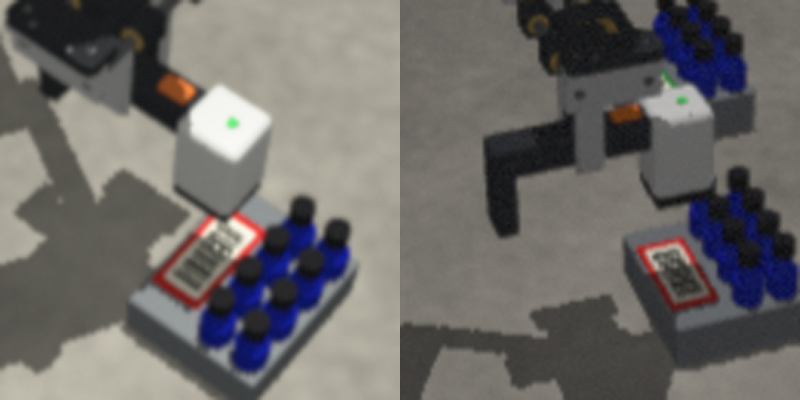

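The scanner head hangs level above the red label in both views. In the scene half the head's bottom corners are at about (175,188), (228,213) and (260,183). In the side half they are at (642,185), (657,204) and (715,190). I'll compare these with the predicted corners.

```bash
python3 - <<'E'
from h import *
o=np.array([.5597,-.0367,.122]); R=Rt.from_euler('z',.275)
cn=o+R.apply([[a*.024,b*.023,0] for a in(-1,1) for b in(-1,1)]+[])
s=400/130
for n,(x,y),off in(("scene",(300,170),0),("side",(250,150),400)):
    q=(proj(imaging.get_calibration(n),cn)-[x,y])*s+[off,0]; print(n,q.round(0).tolist(), 'd/dx,d/dy per mm',((proj(imaging.get_calibration(n),o+np.eye(3)*.001)-proj(imaging.get_calibration(n),o))*s).round(2).tolist())
E
```

```text
scene [[169.0, 196.0], [210.0, 153.0], [226.0, 235.0], [267.0, 190.0]] d/dx,d/dy per mm [[0.9, 1.03], [1.19, -0.7], [0.12, -0.83]]
side [[655.0, 213.0], [635.0, 179.0], [715.0, 200.0], [693.0, 167.0]] d/dx,d/dy per mm [[1.31, -0.06], [-0.1, -0.77], [0.0, -1.06]]
```

```bash
python3 - <<'E'
from h import *
o=np.array([.5597,-.0367,.122]); R=Rt.from_euler('z',.275)
L=o+R.apply([[a*.024,b*.023,0] for a,b in((-1,-1),(1,-1),(1,1),(-1,1))])
H=o+R.apply([[-.136+.0,0,0],[-.145,-.014,0],[-.145,.014,0]])
T=o+R.apply([[-.145,-.014,.078],[-.05,-.014,.078],[-.05,.014,.078],[-.145,.014,.078]])
out=[]
for n,(x,y) in dict(scene=(325,180),side=(400-400+395-0-0,150)).items():
    if n=="side": x,y=400,155
    im=imaging.snapshot(n); c=imaging.get_calibration(n)
    if n=="side": x,y=(proj(c,o)[0]-[62,50]).astype(int)
    else: x,y=(proj(c,o)[0]-[60,60]).astype(int)
    k=cv2.resize(im[y:y+100,x:x+100,::-1],(400,400),interpolation=cv2.INTER_LINEAR)
    for P in(L,T): cv2.polylines(k,[((proj(c,P)-[x,y]+.5)*4).astype(np.int32)],True,(255,255,0),1)
    out.append(k)
cv2.imwrite("pics/chk2.png",np.hstack(out))
b=robot.get_obs(); print(b['time'],b['tool_pos'],b['ee_rot'])
E
```

```text
5.2 [ 0.48765287 -0.05812841  0.19333967] [3.14119843e+00 1.57986999e-04 2.73506527e-01]
```

View pics/chk2.png

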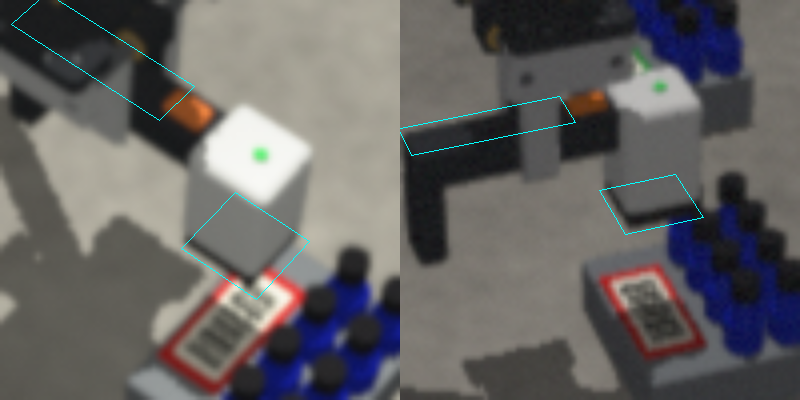

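Horizontally the head matches the prediction to within about 2 mm. Vertically it may sit a few mm high, so I'll lower it 3 mm and hold.

Request:
drive_tool:
  series:
    - [0.0,[0,-0.001,0.003],[0,0,0]]
    - [0.0,[0,-0.001,0.003],[0,0,0]]
    - [0.0,[0,-0.001,0.003],[0,0,0]]
    - [0.0,[0,-0.001,0.003],[0,0,0]]
    - [0.0,[0,-0.001,0.003],[0,0,0]]

```text
time: 5.82
tool_pos: [0.4871, -0.0564, 0.1906]
ee_rot: [3.141, -0.0, 0.275]
wrist_force: [0.9, 0.0, -1.5]
width: 0.0277
finger_force: 30.0
```

Request:
drive_tool:
  series:
    - [0.0,[0,0,0],[0,0,0]]
    - [0.0,[0,0,0],[0,0,0]]
    - [0.0,[0,0,0],[0,0,0]]
    - [0.0,[0,0,0],[0,0,0]]
    - [0.0,[0,0,0],[0,0,0]]

```text
time: 6.45
tool_pos: [0.487, -0.0564, 0.1905]
ee_rot: [3.141, -0.0, 0.275]
wrist_force: [-0.3, -0.5, -1.7]
width: 0.0278
finger_force: 30.0
```

Request:
drive_tool:
  series:
    - [0.0,[0,0,0],[0,0,0]]
    - [0.0,[0,0,0],[0,0,0]]
    - [0.0,[0,0,0],[0,0,0]]
    - [0.0,[0,0,0],[0,0,0]]
    - [0.0,[0,0,0],[0,0,0]]

```text
time: 7.08
tool_pos: [0.4871, -0.0564, 0.1905]
ee_rot: [3.141, -0.0, 0.275]
wrist_force: [-0.6, 0.7, -1.6]
width: 0.0277
finger_force: 30.0
```

```bash
python3 - <<'E'
from h import *
b=robot.get_obs(); print(b['time'],b['tool_pos'],b['ee_rot'],b['qvel'])
# scanner middle (14 mm ahead of grip) over mat centre (.6062,-.300), yaw -.066
plan([.598,-.2995,.20],-.066)
E
```

```text
7.075 [ 0.4870517  -0.05641803  0.19047645] [ 3.14147881e+00 -2.22879418e-05  2.74867931e-01] [ 0.00031686 -0.0005086  -0.00092556  0.00029388 -0.00076088  0.00057772]
t 7.08 shift [ 0.0408  0.2641 -0.0095] turn [ 1.000e-04 -0.000e+00  3.409e-01]
```

Request:
drive_tool:
  series:
    - [0.0,[0.004,0.02,-0.006],[0,0,0]]
    - [0.0,[0.009,0.055,-0.01],[0,0,0]]
    - [0.0,[0.015,0.09,-0.01],[0,0,0]]
    - [0.0,[0.02,0.125,-0.01],[0,0,0]]
    - [0.0,[0.025,0.15,-0.01],[0,0,0]]

```text
time: 7.7
tool_pos: [0.5526, -0.1971, 0.2006]
ee_rot: [3.14, -0.0, 0.273]
wrist_force: [-0.0, 1.7, -2.6]
width: 0.0279
finger_force: 30.0
```

Request:
drive_tool:
  series:
    - [0.0,[0.005,0.03,0],[0,0,0.09]]
    - [0.0,[0.01,0.06,0],[0,0,0.18]]
    - [0.0,[0.015,0.09,0],[0,0,0.27]]
    - [0.0,[0.02,0.115,0],[0,0,0.341]]
    - [0.0,[0.02,0.115,0],[0,0,0.341]]

```text
time: 8.32
tool_pos: [0.6024, -0.3022, 0.1995]
ee_rot: [3.141, 0.001, -0.068]
wrist_force: [-0.0, 0.6, -1.6]
width: 0.0279
finger_force: 30.0
```

Request:
drive_tool:
  series:
    - [0.0,[0,0,0.03],[0,0,0]]
    - [0.0,[0,0,0.06],[0,0,0]]
    - [0.0,[0,0,0.09],[0,0,0]]
    - [0.0,[0,0,0.105],[0,0,0]]
    - [0.0,[0,0,0.105],[0,0,0]]

```text
time: 8.95
tool_pos: [0.6015, -0.2988, 0.0943]
ee_rot: [-3.14, 0.002, -0.066]
wrist_force: [1.0, -0.3, -2.6]
width: 0.0277
finger_force: 30.0
```

Request:
drive_tool:
  series:
    - [0.0,[0,0,0],[0,0,0]]
    - [0.0,[0,0,0],[0,0,0]]

```text
time: 9.2
tool_pos: [0.6032, -0.2998, 0.0976]
ee_rot: [3.14, -0.003, -0.066]
wrist_force: [-0.2, -0.5, -2.3]
width: 0.0278
finger_force: 30.0
```

Request:
drive_tool:
  series:
    - [0.0,[0,0,0.008],[0,0,0]]
    - [0.0,[0,0,0.014],[0,0,0]]
    - [0.0,[0,0,0.018],[0,0,0]]
    - [0.0,[0,0,0.018],[0,0,0]]
    - [0.0,[0,0,0.018],[0,0,0]]

```text
time: 9.82
tool_pos: [0.6023, -0.2993, 0.0775]
ee_rot: [3.141, -0.0, -0.066]
wrist_force: [-0.0, 1.3, -2.9]
width: 0.0279
finger_force: 30.0
```

Request:
drive_tool:
  series:
    - [0.0,[0,0,0.001],[0,0,0]]
    - [0.0,[0,0,0.001],[0,0,0]]
    - [0.0,[0,0,0.001],[0,0,0]]

```text
time: 10.2
tool_pos: [0.6023, -0.2993, 0.0766]
ee_rot: [3.141, -0.0, -0.066]
wrist_force: [-0.3, -0.6, -1.4]
width: 0.0274
finger_force: 30.0
```

Request:
drive_tool:
  series:
    - [0.0,[0,0,0.001],[0,0,0]]
    - [0.0,[0,0,0.001],[0,0,0]]
    - [0.0,[0,0,0.001],[0,0,0]]

```text
time: 10.58
tool_pos: [0.6023, -0.2993, 0.0755]
ee_rot: [3.142, 0.0, -0.066]
wrist_force: [-0.5, 0.8, -1.5]
width: 0.0277
finger_force: 30.0
```

Request:
drive_tool:
  series:
    - [0.0,[0,0,0.0005],[0,0,0]]
    - [0.0,[0,0,0.0005],[0,0,0]]
    - [0.0,[0,0,0.0005],[0,0,0]]

```text
time: 10.95
tool_pos: [0.6024, -0.2993, 0.0754]
ee_rot: [3.141, -0.0, -0.066]
wrist_force: [-1.2, 0.7, 0.0]
width: 0.0282
finger_force: 30.0
```

Request:
drive_tool:
  series:
    - [0.0,[0,0,0.0007],[0,0,0]]
    - [0.0,[0,0,0.0007],[0,0,0]]
    - [0.0,[0,0,0.0007],[0,0,0]]

```text
time: 11.32
tool_pos: [0.6024, -0.2993, 0.0753]
ee_rot: [3.141, -0.001, -0.066]
wrist_force: [-2.3, 1.0, 5.5]
width: 0.0279
finger_force: 30.0
```

The wrist force is now +5.5 N upward, so the scanner is standing on the mat. Next I open slowly, then retreat.

Request:
drive_tool:
  series:
    - [0.032,[0,0,0],[0,0,0]]
    - [0.04,[0,0,0],[0,0,0]]
    - [0.06,[0,0,0],[0,0,0]]
    - [0.08,[0,0,0],[0,0,0]]
    - [0.094,[0,0,0],[0,0,0]]

```text
time: 11.95
tool_pos: [0.6023, -0.2993, 0.0742]
ee_rot: [3.142, 0.0, -0.066]
wrist_force: [0.6, -0.1, 0.2]
width: 0.0665
finger_force: 0.0
```

Request:
drive_tool:
  series:
    - [0.094,[0,0,0],[0,0,0]]
    - [0.094,[0,0,-0.01],[0,0,0]]
    - [0.094,[0,0,-0.04],[0,0,0]]
    - [0.094,[0,0,-0.08],[0,0,0]]
    - [0.094,[0,0,-0.12],[0,0,0]]

```text
time: 12.58
tool_pos: [0.6023, -0.2992, 0.1963]
ee_rot: [3.141, -0.001, -0.066]
wrist_force: [0.3, -0.5, -0.2]
width: 0.0937
finger_force: 0.0
```

Request:
drive_tool:
  series:
    - [0.094,[0,0,-0.04],[0,0,0]]
    - [0.094,[0,0,-0.06],[0,0,0]]
    - [0.094,[0,0,-0.06],[0,0,0]]

```text
time: 12.95
tool_pos: [0.6031, -0.2997, 0.258]
ee_rot: [3.139, -0.006, -0.066]
wrist_force: [0.3, -0.3, -0.2]
width: 0.0941
finger_force: 0.0
```

```bash
python3 - <<'E'
from h import *
im=imaging.snapshot("side"); cv2.imwrite("pics/side9.png",im[:,:,::-1])
b=robot.get_obs(); print(b['time'],b['tool_pos'],b['qvel'].round(3))
c=imaging.get_calibration("side")
for k,roi in dict(red=((0,120,120),(6,255,255),(320,220,365,255)),green=((45,100,60),(85,255,255),(312,160,345,187))).items():
    p=blob(im,roi[0],roi[1],roi[2]); print(k,len(p),cv2.minAreaRect((onz(c,p,.042)[:,:2]*1000).astype(np.float32)))
E
```

```text
13.0 [ 0.6025403  -0.29940152  0.25557434] [-0.001  0.024  0.051  0.002 -0.004  0.   ]
red 99 ((561.0480346679688, -36.9243278503418), (39.79185485839844, 83.52333068847656), 15.19400691986084)
green 55 ((553.064453125, 260.29156494140625), (40.531681060791016, 84.03636169433594), 17.27003288269043)
```

View pics/side9.png

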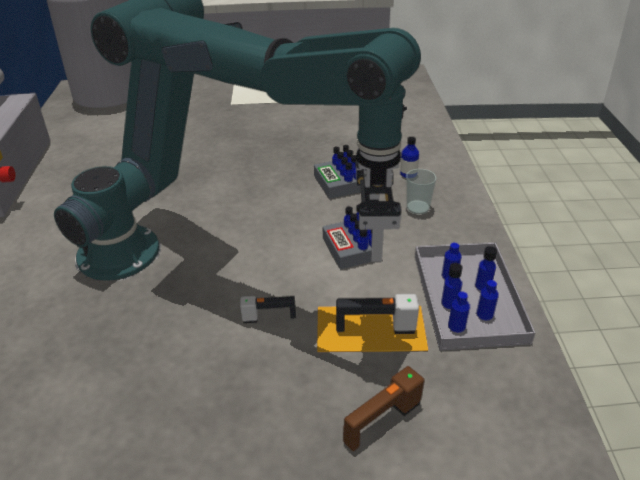

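The side view shows the scanner upright on its feet in the middle of the mat, at about (376,312). Neither rack has moved and the gripper is clear above, so I'll hand the job in.

```bash
python3 -c "
from bench import robot
print(robot.close_job())"
```

```text
the job is handed in; nothing more can be done
None
```

The job is handed in at about 13 s: I held the scanner over the red label at about 8 cm for over a second, handle along the bars, then stood it back upright near the middle of the mat; neither rack moved.

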